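Put the left-over panel parts back in their bins

TASK

Five parts are left over on the bench from building a control panel: two two-pole breakers, a three-pole breaker, a contactor and a cable gland. Put each one back in the bin that holds its own kind, standing upright on the floor of the bin in the free space in front of the stock. Set each part down, do not drop it.

Things in the scene. Friction and masses are not known exactly. Their poses are not given: they have to be found in the camera images.
- two_pole_a: Two-pole circuit breaker, off-white, dark joined toggles on top, standing on its back (mm): 85 long (x), 36 wide (y), 75 high. Full length up to 44; from 44 to 66 only the middle 45 of the length, full width. Flat side faces 36 apart across y, 0 to 66 high: grip there. About 0.24 kg. Origin: centre of underside, z up. Goes in bin_two_pole.
- two_pole_b: Second, equal two-pole circuit breaker, off-white, dark joined toggles on top, standing on its back (mm): 85 long (x), 36 wide (y), 75 high. Full length up to 44; from 44 to 66 only the middle 45 of the length, full width. Flat side faces 36 apart across y, 0 to 66 high: grip there. About 0.24 kg. Origin: centre of underside, z up. Goes in bin_two_pole.
- three_pole: Three-pole circuit breaker, off-white, dark joined toggles on top, standing on its back (mm): 85 long (x), 54 wide (y), 75 high. Full length up to 44; from 44 to 66 only the middle 45 of the length, full width. Flat side faces 54 apart across y, 0 to 66 high: grip there. About 0.36 kg. Origin: centre of underside, z up. Goes in bin_three_pole.
- contactor: Contactor: dark grey block, lighter front plate on top, brass screws, standing on its back (mm): 75 long (x), 45 wide (y), 85 high. Full length up to 50; from 50 to 80 only the middle 52 of the length. Flat side faces 45 apart across y, 0 to 80 high: grip there. About 0.34 kg. Origin: centre of underside, z up. Goes in bin_contactor.
- gland: Metal cable gland standing on its hexagonal lock nut (48 mm across flats, 0 to 9 high), black disc in its domed top, 64 high. Body hexagon 46 across flats, 17 to 28 high; cap hexagon 46 across flats (53 over corners), 30 to 56 high: grip its flats. All flats face +y, -y and every 60 degrees on. About 0.2 kg. Origin: centre of underside, z up. Goes in bin_gland.
- bin_two_pole: Fixed orange picking bin (mm): 200 deep (x) x 140 wide (y) x 90 high, walls and floor 4 thick. Rear half: stock of three two-pole breakers, 79 above bench. Free floor ahead of it, 4 above bench: x -96 to +8, y -66 to +66; there the sides and front lip are only 26 high (sides rise to 90 from x -16 to +12). Origin: centre of underside; open front to -x. Four alike bins in a row, any order.
- bin_three_pole: Fixed orange picking bin (mm): 200 deep (x) x 140 wide (y) x 90 high, walls and floor 4 thick. Rear half: stock of two three-pole breakers, 79 above bench. Free floor ahead of it, 4 above bench: x -96 to +8, y -66 to +66; there the sides and front lip are only 26 high (sides rise to 90 from x -16 to +12). Origin: centre of underside; open front to -x. Four alike bins in a row, any order.
- bin_contactor: Fixed orange picking bin (mm): 200 deep (x) x 140 wide (y) x 90 high, walls and floor 4 thick. Rear half: stock of two contactors, 89 above bench. Free floor ahead of it, 4 above bench: x -96 to +8, y -66 to +66; there the sides and front lip are only 26 high (sides rise to 90 from x -16 to +12). Origin: centre of underside; open front to -x. Four alike bins in a row, any order.
- bin_gland: Fixed orange picking bin (mm): 200 deep (x) x 140 wide (y) x 90 high, walls and floor 4 thick. Rear half: stock of three cable glands, 68 above bench. Free floor ahead of it, 4 above bench: x -96 to +8, y -66 to +66; there the sides and front lip are only 26 high (sides rise to 90 from x -16 to +12). Origin: centre of underside; open front to -x. Four alike bins in a row, any order.

How it is judged:
At the end, for the whole second after the job is handed in: Each of the five parts is released and at rest in the bin of its kind, ahead of the stock, its underside on the bin's floor (under 12 mm above the bench), upright within 0.15 rad. No part was ever out of the fingers with its underside more than 30 mm above the bench (x of two_pole_a in the frame of bin_two_pole between -0.097 and 0.03 m and y of two_pole_a in the frame of bin_two_pole between -0.066 and 0.066 m and z of each of two_pole_a, two_pole_b in the frame of bin_two_pole below 0.012 m and angle between each of two_pole_a, two_pole_b, three_pole, contactor, gland's own z axis and vertical below 0.15 rad and linear speed of each of two_pole_a, two_pole_b, three_pole, contactor, gland below 0.02 m/s and angular speed of each of two_pole_a, two_pole_b, three_pole, contactor, gland below 0.2 rad/s and x of two_pole_b in the frame of bin_two_pole between -0.097 and 0.03 m and y of two_pole_b in the frame of bin_two_pole between -0.066 and 0.066 m and x of three_pole in the frame of bin_three_pole between -0.097 and 0.03 m and y of three_pole in the frame of bin_three_pole between -0.066 and 0.066 m and z of three_pole in the frame of bin_three_pole below 0.012 m and x of contactor in the frame of bin_contactor between -0.097 and 0.03 m and y of contactor in the frame of bin_contactor between -0.066 and 0.066 m and z of contactor in the frame of bin_contactor below 0.012 m and x of gland in the frame of bin_gland between -0.097 and 0.03 m and y of gland in the frame of bin_gland between -0.066 and 0.066 m and z of gland in the frame of bin_gland below 0.012 m); the robot touches nothing.
It fails at once if two_pole_a dropped: out of the fingers while its underside is more than 30 mm above the bench (contact force between two_pole_a and the fingers below 0.05 N and height (world z) of two_pole_a above 0.03 m and angle between two_pole_a's own z axis and vertical below 0.3 rad).
It fails at once if two_pole_b dropped: out of the fingers while its underside is more than 30 mm above the bench (contact force between two_pole_b and the fingers below 0.05 N and height (world z) of two_pole_b above 0.03 m and angle between two_pole_b's own z axis and vertical below 0.3 rad).
It fails at once if three_pole dropped: out of the fingers while its underside is more than 30 mm above the bench (contact force between three_pole and the fingers below 0.05 N and height (world z) of three_pole above 0.03 m and angle between three_pole's own z axis and vertical below 0.3 rad).
It fails at once if contactor dropped: out of the fingers while its underside is more than 30 mm above the bench (contact force between contactor and the fingers below 0.05 N and height (world z) of contactor above 0.03 m and angle between contactor's own z axis and vertical below 0.3 rad).
It fails at once if gland dropped: out of the fingers while its underside is more than 30 mm above the bench (contact force between gland and the fingers below 0.05 N and height (world z) of gland above 0.03 m and angle between gland's own z axis and vertical below 0.3 rad).
It also fails if it takes over 109 s, if anything falls off the work surface, if the arm or the gripper's body presses on something with over 40 N, if the wrist force passes 120 N, or if a joint passes its speed limit or range.

ROBOT

A 7-joint arm with a two-finger parallel gripper is mounted at the origin on the work surface. World frame = base frame: x ahead of the robot, y to its left, z up, the work surface at z = 0. Lengths are in m, angles in rad, forces in N, time in s.
With the tool pointing down it reaches from about 0.4 to 0.875 m from the base axis. Payload 19.3 kg.
Tool frame: the origin (TCP) lies midway between the tips of the shut fingers; the grasp point (between the pads) lies 19 mm behind it (bot.pinch_z is the distance from the TCP to the grasp point, in m); z points along the fingers, y is the line along which they close (so a half turn about z gives the same grasp; the last joint's range is limited). The gripper opens to 85 mm and grips with 20 to 120 N. Pads are 22 mm wide; open, the fingers measure 114 mm over their backs; the gripper's body (76 mm by 85 mm) begins 54 mm behind the grasp point. The pads swing forward as they close: fully open they stand 13 mm farther back than shut.
Start: joints at [-1.347, 0.521, -0.036, 1.599, 0.021, 1.021, -0.113], TCP at [0.181, 0.598, 0.231] pointing down, gripper open.
Joint ranges: [-2.91, 2.91], [-0.3, 2.13], [-1.5, 1.42], [0.17, 2.43], [-1.26, 4.41], [0.16, 1.93], [-2.52, 2.52]. Speed limits (rad/s): [1.89, 1.89, 2.39, 2.39, 3.01, 3.01, 3.01].

INTERFACE

Orientations are given as [roll, pitch, yaw] about the fixed x, y, z axes, in that order (R = Rz(yaw) Ry(pitch) Rx(roll)).
In Python, from workcell import observe, viewer, bot gives the robot as it stands. The module is installed in compiled form; this text tells all that it offers.
- The arm moves only by the tool play_rows, never from a script. Its argument "motion" is a list of rows, each a list of 7 numbers: the shift along the tool's x, y, z in cm, then the turn, a rotation vector about the tool's x, y, z in rad, then the opening, from -1 (shut) to 1 (fully open), so that 0 is half open. A call has exactly 5 rows; each row is the pose to reach, as a shift and turn from the pose commanded when the call began, along the tool's axes at that moment; what a row does not reach only later rows make up. A row lasts 1/10 s, in which the tool goes at most 50 mm and 8.59 degrees, less where a joint would pass 70% of its speed; a pose out of reach is approached as far as the arm can. A call with a gripper value outside its range is refused whole. The fingers move at their own pace and stop on an object; "squeeze" is the grip in N (left out, the last holds). Time passes only in rows, so rows that repeat a pose let the fingers close, or fill a call up. It gives the time, the measured TCP pose, the force, the opening and the grip force at its end, in the units of the state.
- observe(): the state, without advancing time (a new reading comes with each control period).
- viewer.grab_frame(name): name is "scene" or "top" or "wrist"; returns (picture, depth): 400x640x3 uint8, red, green, blue; 400x640 float32, m along the optical axis (not along the pixel's ray), 0 where there is no reading.
- viewer.camera_info(name): a dict with "fx", "fy", "cx", "cy" (pixels), "R" (3x3) and "t" (3): a world point X has camera coordinates R X + t. Camera axes: x right, y down, z forward; pixel columns grow to the right and rows downward; lengths in m; the calibration is good to about 2 mm. The wrist camera is an equidistant fisheye: a pixel r from the principal point sees the ray r / f radians off the axis. A picture is of the moment at which its call begins: read the wrist's pose just before it. camera_info takes no time and is no camera call; for the wrist camera it gives the pose at the moment of the call.
- bot.job_done(): hands the job in; it is judged then, once.
The state is a dict: "clock": time; "qpos": joint angles; "qd": joint speeds; "joint_efforts": joint torques, N m; "position": TCP position; "tool_rot": TCP orientation; "force": force on the tool from outside, world axes, zero at the start; "moment": the same for the moment, N m; "grip_width": finger opening in m; "finger_force": force on a finger pad.
Only numpy, scipy, OpenCV 4.12 (cv2) and the standard library are available. Lean on these libraries where they do the work, as an engineer would, in place of code of your own. Each camera call takes 0.05 s, during which the arm holds its last target. There are 200 camera calls.

## Working session

There is one attempt and no reset: what is moved stays moved. The work goes in short steps, Python scripts to look and compute and a tool call to move; the robot and the scene stay as the last step left them, time stands still between calls to the robot, and variables do not carry over. Pictures are saved under pics/ and viewed, at most 14 in all, crops included, and the job is handed in when it is done.

Besides the shell and the picture viewer there is one more tool, called after "Call:" by a JSON object that holds its "api" and its "payload", one argument or row to a line. play_rows: Moves the arm, as the interface text tells. Its arguments: {"type":"object","properties":{"motion":{"type":"array"},"squeeze":{"type":"number"}},"required":["motion"]}

```bash
mkdir -p pics; python3 - <<'E'
from workcell import observe, viewer, bot
import cv2,numpy as np
s=observe();print({k:np.round(v,3).tolist() for k,v in s.items()},bot.pinch_z)
for n in("top","scene"):
    im,d=viewer.grab_frame(n);cv2.imwrite(f"pics/{n}0.png",im[:,:,::-1]);np.save(f"pics/{n}0.npy",d)
    c=viewer.camera_info(n);print(n,{k:np.round(v,3).tolist() for k,v in c.items()})
E
```

```text
{'clock': 0.0, 'qpos': [-1.347, 0.522, -0.036, 1.6, 0.021, 1.021, -0.113], 'qd': [-0.0, 0.0, -0.001, 0.0, -0.0, 0.001, 0.001], 'joint_efforts': [-0.002, -92.712, 1.98, -36.993, 0.018, 0.009, 0.0], 'position': [0.181, 0.598, 0.231], 'tool_rot': [-3.14, 0.0, 2.848], 'force': [0.189, -0.143, -0.601], 'moment': [0.003, -0.008, -0.0], 'finger_force': 0.0, 'grip_width': 0.086} 0.0187
top {'fx': 448.175, 'fy': 448.175, 'cx': 317.716, 'cy': 190.926, 'R': [[-0.009, -1.0, -0.012], [-0.998, 0.009, -0.058], [0.058, 0.012, -0.998]], 't': [0.007, 0.532, 1.031]}
scene {'fx': 382.318, 'fy': 382.318, 'cx': 321.093, 'cy': 197.237, 'R': [[0.082, 0.997, -0.01], [0.707, -0.066, -0.704], [-0.702, 0.051, -0.71]], 't': [-0.047, -0.354, 1.395]}
```

View pics/top0.png

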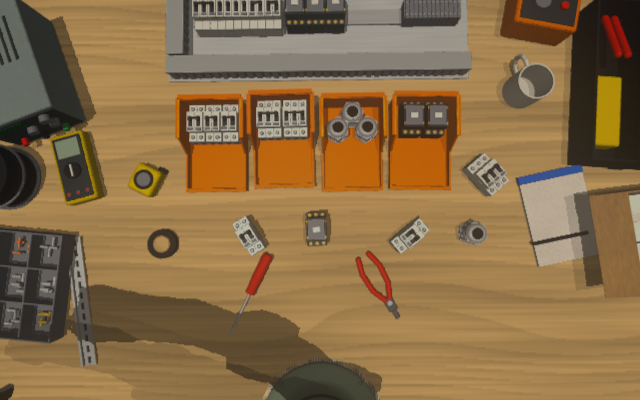

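View pics/scene0.png

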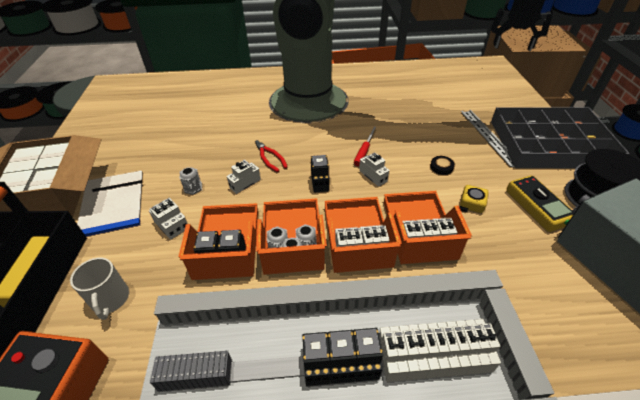

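The top image shows the bins left to right: two-pole (215,140), three-pole (285,140), gland (352,140), contactor (420,140). The parts are two-pole (249,235), contactor (317,228), two-pole (409,236), gland (472,232) and three-pole (487,173).

```bash
cat > h.py <<'E'
import numpy as np,cv2
from workcell import observe,viewer,bot
def cloud(n,d):
    c=viewer.camera_info(n);v,u=np.mgrid[:400,:640]
    p=np.stack([(u-c["cx"])/c["fx"]*d,(v-c["cy"])/c["fy"]*d,d],-1)
    P=(p-np.array(c["t"]))@np.array(c["R"]);P[d<=0]=np.nan
    return P
E
python3 - <<'E'
from h import *
P=cloud("top",np.load("pics/top0.npy"));S=cloud("scene",np.load("pics/scene0.npy"))
print("table z",np.nanmedian(P[260:290,300:340,2]),np.nanmedian(S[130:150,330:350,2]))
W={'A':(249,235,45),'C':(317,228,50),'B':(409,236,45),'G':(472,232,30),'T':(487,173,45)}
for k,(u,v,zl) in W.items():
    c=np.nanmedian(P[v-4:v+5,u-4:u+5].reshape(-1,3),0)
    for nm,Q in(("top",P),("scn",S),("both",np.concatenate([P.reshape(-1,3),S.reshape(-1,3)]))):
        q=Q.reshape(-1,3);q=q[np.hypot(*(q[:,:2]-c[:2]).T)<.062]
        for lo,hi in((.012,.2),(zl/1000+.008,.2)):
            m=q[(q[:,2]>lo)&(q[:,2]<hi)]
            r=cv2.minAreaRect((m[:,:2]*1000).astype(np.float32))
            print(k,nm,lo,len(m),np.round(r[0],1),np.round(r[1],1),round(r[2],1),"zmax",np.round(m[:,2].max()*1000))
for k,u in zip(("b2","b3","bg","bc"),(216,285,353,420)):
    a=P[150:195,u-38:u+38].reshape(-1,3);w=a[(a[:,2]>.018)&(a[:,2]<.035)]
    f=P[150:180,u-15:u+15].reshape(-1,3)
    h=P[90:195,u-38:u+38].reshape(-1,3);h=h[(h[:,2]>.084)&(h[:,2]<.1)]
    print(k,"floor z",np.median(f[:,2]),"lip",len(w),cv2.minAreaRect((w[:,:2]*1000).astype(np.float32)),w.min(0)[:2],w.max(0)[:2],"hi",cv2.minAreaRect((h[:,:2]*1000).astype(np.float32)))
E
python3 -c "
import cv2
im=cv2.imread('pics/top0.png')[140:270,220:520];cv2.imwrite('pics/crop.png',cv2.resize(im,(780,338),interpolation=cv2.INTER_CUBIC))"
```

```text
table z -0.001162773971249649 0.00048135626765511054
A top 0.012 746 [422.3 155.6] [106.5  36.6] 30.9 zmax 77.0
A top 0.053 341 [431.4 161.3] [44.9 36.1] 30.8 zmax 77.0
A scn 0.012 620 [423.4 156.9] [109.3  38.6] 30.9 zmax 78.0
A scn 0.053 216 [432.9 162. ] [46.9 37.3] 32.8 zmax 78.0
A both 0.012 1366 [423.3 156.8] [109.5  38.6] 30.9 zmax 78.0
A both 0.053 557 [432.5 161.9] [47.7 37.5] 32.2 zmax 78.0
C top 0.012 683 [446.    6.7] [75.3 44.9] 2.5 zmax 87.0
C top 0.058 492 [445.8   7.1] [46.  50.2] 89.5 zmax 87.0
C scn 0.012 602 [453.3   7.7] [66.1 45.1] 2.1 zmax 88.0
C scn 0.058 328 [447.2   7.5] [53.5 45.5] 1.2 zmax 88.0
C both 0.012 1285 [447.3   7.1] [78.  45.6] 2.3 zmax 88.0
C both 0.058 820 [447.1   7.3] [53.5 46.3] 0.8 zmax 88.0
B top 0.012 718 [ 428.4 -204.4] [37.6 85.8] 38.5 zmax 78.0
B top 0.053 356 [ 428.4 -204.4] [37.5 45.1] 38.2 zmax 78.0
B scn 0.012 652 [ 429.3 -203.8] [40.6 85.2] 38.3 zmax 78.0
B scn 0.053 217 [ 429.9 -203.1] [37.9 46.3] 36.0 zmax 78.0
B both 0.012 1370 [ 429.3 -203.7] [40.6 85.8] 38.4 zmax 78.0
B both 0.053 573 [ 429.3 -203.5] [39.3 46.3] 36.0 zmax 78.0
[... 1123 characters left out ...]
00868182] [0.62861334 0.15186616] hi ((699.7103271484375, 73.16634368896484), (165.81846618652344, 102.64506530761719), 89.22001647949219)
bg floor z nan lip 438 ((578.653564453125, -87.38206481933594), (158.59939575195312, 93.0173568725586), 89.64958953857422) [ 0.53202495 -0.16692504] [ 0.62499998 -0.007803  ] hi ((696.5860595703125, -77.03197479248047), (148.68067932128906, 99.27156066894531), 89.73526763916016)
bc floor z nan lip 450 ((579.03759765625, -225.87911987304688), (158.65794372558594, 91.511962890625), 89.34709930419922) [ 0.53251505 -0.30561942] [ 0.62459648 -0.14605779] hi ((697.4188842773438, -223.5474853515625), (101.25398254394531, 164.61697387695312), 0.10240769386291504)
```

View pics/crop.png

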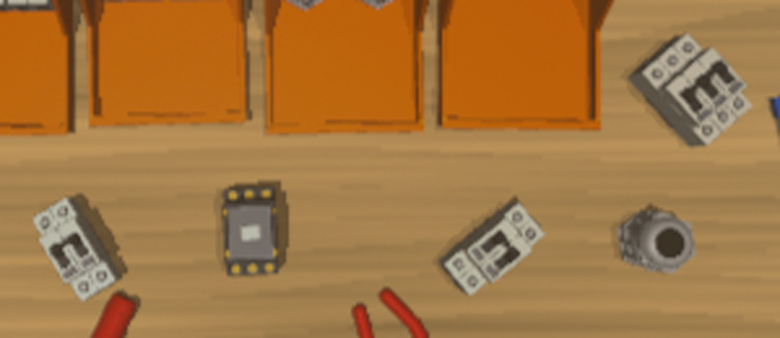

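```bash
cat >> h.py <<'E'
from scipy.spatial.transform import Rotation as Rr
def plan(wps):
    """wps: (label,x,y,z,length_dir_deg or None); chain from measured pose, print total shift cm & turn for each call"""
    s=observe();p=np.array(s["position"]);R=Rr.from_euler("xyz",s["tool_rot"])
    print("t",round(s["clock"],2),"p",np.round(p,4),"rot",np.round(s["tool_rot"],3),"w",round(float(s["grip_width"]),4))
    for l,x,y,z,a in wps:
        d=np.round(R.inv().apply(np.array([x,y,z])-p)*100,1)
        if a is None: rv=np.zeros(3)
        else:
            yaw=np.radians(a);cur=R.as_euler("xyz")[2]
            yaw=cur+(yaw-cur+np.pi/2)%np.pi-np.pi/2
            rv=np.round((R.inv()*Rr.from_euler("xyz",[np.pi,0,yaw])).as_rotvec(),2)
        print(l,d.tolist(),rv.tolist(),"max",np.linalg.norm(d),np.degrees(np.linalg.norm(rv)))
        p=p+R.apply(d/100);R=R*Rr.from_rotvec(rv)
E
python3 - <<'E'
from h import *
P=cloud("top",np.load("pics/top0.npy"))
im=cv2.imread("pics/top0.png").astype(int)
o=(im[:,:,2]>im[:,:,0]*3+30)&(np.arange(400)[:,None]<200)&(np.arange(400)[:,None]>85)&(np.arange(640)>160)&(np.arange(640)<470)
n,L,st,_=cv2.connectedComponentsWithStats(o.astype(np.uint8))
for i in range(1,n):
    if st[i,4]<800: continue
    q=P[L==i];q=q[np.isfinite(q[:,2])]
    print(st[i],len(q))
    for lo,hi,x1 in((-.01,.012,.63),(.018,.035,.60),(.08,.1,1)):
        m=q[(q[:,2]>lo)&(q[:,2]<hi)&(q[:,0]<x1)]
        if len(m)>10: print(lo,len(m),cv2.minAreaRect((m[:,:2]*1000).astype(np.float32)),np.round(m.min(0),3),np.round(m.max(0),3))
plan([("over1",.31,.36,.2,0+150),("over",.432,.162,.13,31),("down",.432,.162,.033,None)])
E
```

```text
[ 246   89   69   99 3594] 3583
-0.01 1834 ((585.9765625, 79.48194885253906), (87.29701232910156, 136.8181610107422), 0.549075722694397) [ 0.542  0.011 -0.005] [0.63  0.148 0.012]
0.018 314 ((569.4795532226562, 81.25853729248047), (57.42452621459961, 137.9172821044922), 0.37852776050567627) [0.541 0.012 0.02 ] [0.599 0.15  0.031]
0.08 691 ((704.129638671875, 83.23043060302734), (97.90418243408203, 149.36195373535156), 0.5144749879837036) [0.655 0.008 0.08 ] [0.753 0.158 0.096]
[ 389   91   72   99 4011] 3997
-0.01 2016 ((582.3265380859375, -243.9774169921875), (141.6309051513672, 95.3212661743164), 89.54652404785156) [ 0.535 -0.315 -0.006] [ 0.63  -0.173  0.012]
0.018 340 ((566.7301635742188, -234.16342163085938), (140.7885284423828, 67.44445037841797), 89.5354995727539) [ 0.533 -0.305  0.019] [ 0.6   -0.164  0.031]
0.08 730 ((696.5015258789062, -236.91363525390625), (149.60452270507812, 98.69336700439453), 88.6234359741211) [ 0.646 -0.312  0.08 ] [ 0.746 -0.162  0.095]
[ 319   92   69   99 4363] 4345
-0.01 2073 ((581.4898681640625, -80.93841552734375), (140.3035430908203, 95.9623184
[... 464 characters left out ...]
), (128.5372772216797, 86.57627868652344), 89.75464630126953) [ 0.543  0.179 -0.003] [0.63  0.307 0.012]
0.018 347 ((566.1201782226562, 239.38363647460938), (67.57198333740234, 139.90989685058594), 0.0071115922182798386) [0.532 0.169 0.018] [0.6   0.309 0.031]
0.08 719 ((695.2987060546875, 240.37664794921875), (98.80867767333984, 149.25592041015625), 0.3290853500366211) [0.646 0.166 0.08 ] [0.745 0.315 0.095]
t 0.1 p [0.1809 0.5979 0.2308] rot [-3.141  0.     2.848] w 0.0854
over1 [-19.2, -19.0, 3.1] [-0.0, 0.0, 0.23] max 27.189152248645048 13.178029288008934
over [-20.5, -11.1, 7.0] [-0.0, -0.0, -1.06] max 24.34050122737821 60.73352628386726
down [-0.0, 0.0, 9.7] [0.0, 0.0, 0.0] max 9.7 0.0
```

```bash
python3 - <<'E'
from h import *
plan([("over1",.31,.38,.2,187),("over",.432,.162,.14,211),("down",.432,.162,.033,None)])
E
```

```text
t 0.1 p [0.1809 0.5979 0.2308] rot [-3.141  0.     2.848] w 0.0854
over1 [-18.7, -17.1, 3.1] [-0.0, -0.0, -0.42] max 25.52861139976086 24.064227395494576
over [-9.3, -23.2, 6.0] [-0.0, -0.0, -0.41] max 25.7046688366141 23.49126960036375
down [-0.0, 0.0, 10.7] [0.0, 0.0, 0.0] max 10.7 0.0
```

Call:
{"api": "play_rows", "payload": {
  "motion": [
    [-3.7, -3.4, 0.6, 0, 0, -0.08, 1],
    [-7.4, -6.8, 1.2, 0, 0, -0.17, 1],
    [-11.1, -10.2, 1.8, 0, 0, -0.25, 1],
    [-14.8, -13.6, 2.4, 0, 0, -0.34, 1],
    [-18.3, -16.8, 3, 0, 0, -0.42, 1]
  ],
  "squeeze": 60
}}

```text
clock: 0.6
position: [0.308, 0.3827, 0.201]
tool_rot: [-3.141, 0.0, -3.011]
force: [2.0, 0.4, 0.1]
grip_width: 0.0857
finger_force: 0.0
```

Call:
{"api": "play_rows", "payload": {
  "motion": [
    [-1.8, -4.4, 1.2, 0, 0, -0.08, 1],
    [-3.6, -8.9, 2.4, 0, 0, -0.16, 1],
    [-5.4, -13.4, 3.6, 0, 0, -0.24, 1],
    [-7.2, -18, 4.8, 0, 0, -0.32, 1],
    [-9, -22.5, 6, 0, 0, -0.41, 1]
  ]
}}

```text
clock: 1.1
position: [0.4251, 0.1716, 0.1411]
tool_rot: [-3.142, 0.0, -2.602]
force: [0.5, 1.3, 0.9]
grip_width: 0.0854
finger_force: 0.0
```

```bash
python3 - <<'E'
from h import *
plan([("over",.432,.162,.10,211),("down",.432,.162,.033,None)])
im,d=viewer.grab_frame("wrist");cv2.imwrite("pics/w1.png",im[:,:,::-1]);print(viewer.camera_info("wrist"))
E
```

```text
t 1.1 p [0.4251 0.1716 0.1411] rot [-3.142  0.    -2.602] w 0.0854
over [-0.1, -1.2, 4.1] [-0.0, 0.0, -0.0] max 4.273172123844299 0.0
down [0.0, 0.0, 6.7] [0.0, 0.0, 0.0] max 6.7 0.0
{'fx': 309.70691628693146, 'fy': 309.70691628693146, 'cx': 324.4832210773129, 'cy': 202.6959265339457, 'R': array([[-0.51471688,  0.85735657, -0.0024999 ],
       [ 0.82129957,  0.4939025 ,  0.28552992],
       [ 0.24603566,  0.1449139 , -0.95836654]]), 't': array([ 0.07966441, -0.44256695,  0.16258708])}
```

View pics/w1.png

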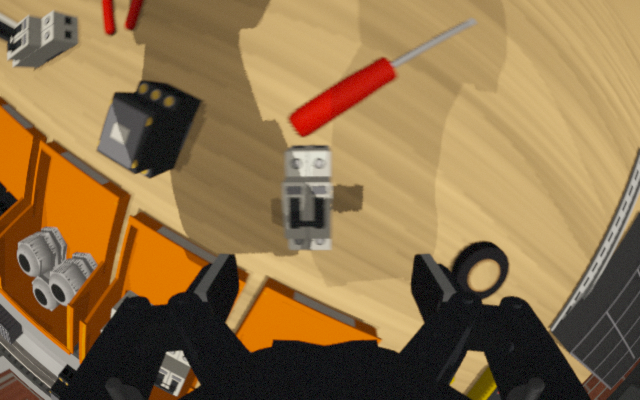

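The breaker at (308,198) lies square to the fingers, whose mid-line is at about column 325. That matches the planned 1.2 cm shift.

Call:
{"api": "play_rows", "payload": {
  "motion": [
    [-0.1, -1.2, 2, 0, 0, 0, 1],
    [-0.1, -1.2, 5, 0, 0, 0, 1],
    [-0.1, -1.2, 8, 0, 0, 0, 1],
    [-0.1, -1.2, 10, 0, 0, 0, 1],
    [-0.1, -1.2, 10.8, 0, 0, 0, 1]
  ]
}}

```text
clock: 1.65
position: [0.4307, 0.1634, 0.0318]
tool_rot: [3.141, -0.003, -2.606]
force: [0.4, 0.4, 0.3]
grip_width: 0.0859
finger_force: 0.0
```

Call:
{"api": "play_rows", "payload": {
  "motion": [
    [0, 0, 0, 0, 0, 0, -1],
    [0, 0, 0, 0, 0, 0, -1],
    [0, 0, 0, 0, 0, 0, -1],
    [0, 0, 0, 0, 0, 0, -1],
    [0, 0, 0, 0, 0, 0, -1]
  ]
}}

```text
clock: 2.15
position: [0.4322, 0.1637, 0.0345]
tool_rot: [-3.141, 0.002, -2.606]
force: [-1.3, -0.9, 9.8]
grip_width: 0.0353
finger_force: 58.5
```

```bash
python3 - <<'E'
from h import *
s=observe();print(s["finger_force"],s["force"])
z=s["position"][2]
plan([("up",.432,.162,z+.06,None),("over",.588,.274,z+.06,180),("down",.588,.274,z+.005,None)])
E
```

```text
58.47681999206543 [-1.31548015 -0.93521194  9.81550919]
t 2.15 p [0.4322 0.1637 0.0345] rot [-3.141e+00  2.000e-03 -2.606e+00] w 0.0353
up [0.1, -0.1, -6.0] [0.0, 0.0, 0.0] max 6.001666435249463 0.0
over [-19.1, 1.6, 0.0] [0.0, 0.0, 0.54] max 19.166898549321957 30.939720937064457
down [-0.0, 0.0, 5.5] [0.0, 0.0, 0.0] max 5.5 0.0
```

Call:
{"api": "play_rows", "payload": {
  "motion": [
    [0, 0, -1, 0, 0, 0, -1],
    [0, 0, -2.5, 0, 0, 0, -1],
    [0, 0, -4, 0, 0, 0, -1],
    [0, 0, -5.5, 0, 0, 0, -1],
    [0, 0, -6, 0, 0, 0, -1]
  ]
}}

```text
clock: 2.65
position: [0.4322, 0.1637, 0.0954]
tool_rot: [-3.141, 0.002, -2.606]
force: [-0.2, 0.2, -2.9]
grip_width: 0.0354
finger_force: 60.8
```

Call:
{"api": "play_rows", "payload": {
  "motion": [
    [-3, 0.3, 0, 0, 0, 0.1, -1],
    [-7.2, 0.6, 0, 0, 0, 0.21, -1],
    [-12, 1, 0, 0, 0, 0.34, -1],
    [-16.5, 1.4, 0, 0, 0, 0.46, -1],
    [-19.1, 1.6, 0, 0, 0, 0.54, -1]
  ]
}}

```text
clock: 3.15
position: [0.5895, 0.2771, 0.0935]
tool_rot: [3.141, 0.001, 3.134]
force: [-1.4, 0.1, -1.6]
grip_width: 0.0351
finger_force: 60.9
```

```bash
python3 - <<'E'
from h import *
plan([("down",.588,.274,.0385,180)])
im,d=viewer.grab_frame("top");cv2.imwrite("pics/t2.png",cv2.resize(im[80:280,150:450,::-1],(780,520)))
E
```

```text
t 3.15 p [0.5895 0.2771 0.0935] rot [3.141e+00 1.000e-03 3.134e+00] w 0.0351
down [0.1, -0.3, 5.5] [0.0, 0.0, -0.01] max 5.509083408335728 0.5729577951308232
```

View pics/t2.png

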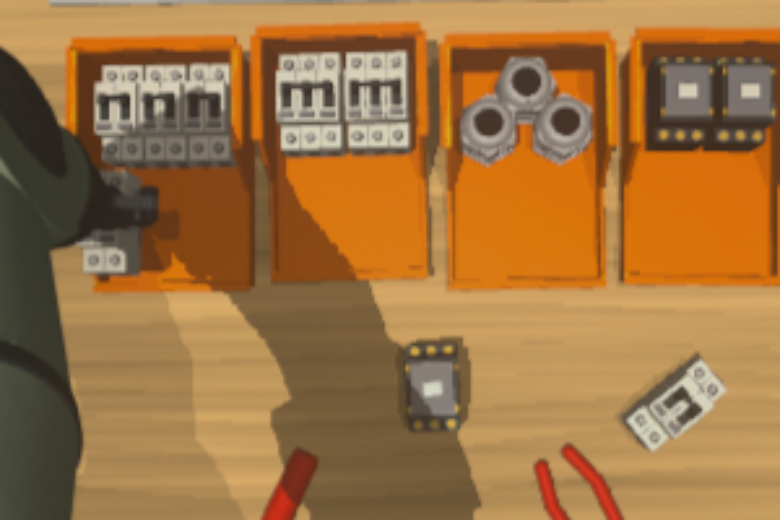

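The held two-pole hangs over the left part of its bin at (110,225) and the floor below is clear.

Call:
{"api": "play_rows", "payload": {
  "motion": [
    [0.1, -0.3, 1.2, 0, 0, -0.01, -1],
    [0.1, -0.3, 2.8, 0, 0, -0.01, -1],
    [0.1, -0.3, 4.2, 0, 0, -0.01, -1],
    [0.1, -0.3, 5, 0, 0, -0.01, -1],
    [0.1, -0.3, 5.4, 0, 0, -0.01, -1]
  ]
}}

```text
clock: 3.7
position: [0.5859, 0.2713, 0.0384]
tool_rot: [-3.141, -0.002, -3.136]
force: [-20.5, -14.1, 61.4]
grip_width: 0.0355
finger_force: 69.3
```

Call:
{"api": "play_rows", "payload": {
  "motion": [
    [0, 0, 0, 0, 0, 0, -1],
    [0, 0, 0, 0, 0, 0, -1],
    [0, 0, 0, 0, 0, 0, -1],
    [0, 0, 0.1, 0, 0, 0, -1],
    [0, 0, 0.1, 0, 0, 0, -1]
  ]
}}

```text
clock: 4.2
position: [0.5867, 0.272, 0.0387]
tool_rot: [3.141, 0.0, -3.135]
force: [-0.7, -0.7, -0.7]
grip_width: 0.0357
finger_force: 61.0
```

Call:
{"api": "play_rows", "payload": {
  "motion": [
    [0, 0, 0, 0, 0, 0, 0.2],
    [0, 0, 0, 0, 0, 0, 0.2],
    [0, 0, 0, 0, 0, 0, 0.3],
    [0, 0, -0.5, 0, 0, 0, 0.3],
    [0, 0, -2, 0, 0, 0, 0.3]
  ]
}}

```text
clock: 4.7
position: [0.586, 0.2716, 0.0582]
tool_rot: [-3.141, -0.002, -3.135]
force: [-0.2, 0.8, -0.9]
grip_width: 0.0548
finger_force: 0.0
```

Call:
{"api": "play_rows", "payload": {
  "motion": [
    [0, 0, -2, 0, 0, 0, 0.4],
    [0, 0, -5, 0, 0, 0, 0.5],
    [0, 0, -7, 0, 0, 0, 1],
    [0, 0, -8, 0, 0, 0, 1],
    [0, 0, -8, 0, 0, 0, 1]
  ]
}}

```text
clock: 5.2
position: [0.5873, 0.2722, 0.1404]
tool_rot: [3.14, 0.002, -3.135]
force: [-0.0, -0.1, -0.5]
grip_width: 0.0855
finger_force: 0.0
```

```bash
python3 - <<'E'
from h import *
plan([("over1",.51,.14,.14,158),("over",.446,.007,.15,182),("down",.446,.007,.041,None)])
im,d=viewer.grab_frame("scene");cv2.imwrite("pics/s3.png",cv2.resize(im[130:290,150:500,::-1],(780,357)))
E
```

```text
t 5.2 p [0.5873 0.2722 0.1404] rot [ 3.140e+00  2.000e-03 -3.135e+00] w 0.0855
over1 [7.8, -13.2, 0.0] [0.0, 0.0, 0.39] max 15.332318807016765 22.345354010102106
over [1.0, -14.7, -1.0] [0.0, 0.0, -0.42] max 14.767870530310049 24.064227395494576
down [-0.0, -0.0, 10.9] [0.0, 0.0, 0.0] max 10.9 0.0
```

View pics/s3.png

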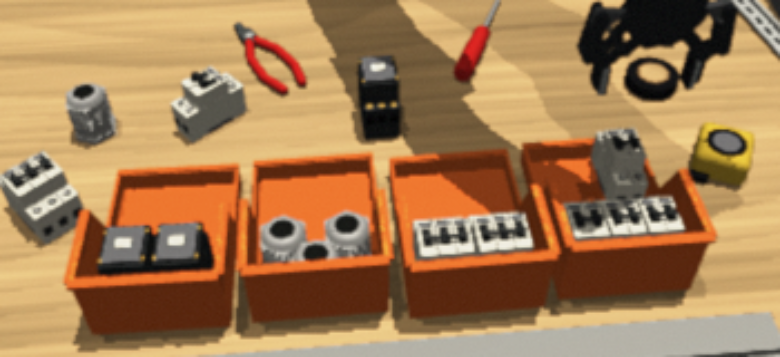

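two_pole_a stands upright in its bin at (620,163), clear of the stock. Next is the contactor.

Call:
{"api": "play_rows", "payload": {
  "motion": [
    [1.4, -2.7, 0, 0, 0, 0, 1],
    [2.8, -5.4, 0, 0, 0, -0.01, 1],
    [4.2, -8, 0, 0, 0, -0.02, 1],
    [5.6, -10.7, 0, 0, 0, -0.02, 1],
    [7.1, -13.3, 0, 0, 0, -0.03, 1]
  ]
}}

```text
clock: 5.75
position: [0.5152, 0.1372, 0.1374]
tool_rot: [-3.141, -0.002, -3.105]
force: [0.9, -0.9, 0.3]
grip_width: 0.0853
finger_force: 0.0
```

Call:
{"api": "play_rows", "payload": {
  "motion": [
    [1.4, -2.7, 0, 0, 0, 0, 1],
    [2.8, -5.4, 0, 0, 0, 0, 1],
    [4.2, -8, 0, 0, 0, 0, 1],
    [5.6, -10.7, 0, 0, 0, 0, 1],
    [6.8, -13.3, 0, 0, 0, 0, 1]
  ]
}}

```text
clock: 6.25
position: [0.4519, 0.002, 0.1377]
tool_rot: [-3.141, -0.002, -3.105]
force: [0.3, 0.4, -0.2]
grip_width: 0.0856
finger_force: 0.0
```

```bash
python3 - <<'E'
from h import *
plan([("down",.446,.007,.041,182)])
E
```

```text
t 6.25 p [0.4519 0.002  0.1377] rot [-3.141e+00 -2.000e-03 -3.105e+00] w 0.0856
down [0.6, 0.5, 9.7] [-0.0, -0.0, 0.0] max 9.73139250056229 0.0
```

Call:
{"api": "play_rows", "payload": {
  "motion": [
    [0.6, 0.5, 2, 0, 0, 0, 1],
    [0.6, 0.5, 5, 0, 0, 0, 1],
    [0.6, 0.5, 8, 0, 0, 0, 1],
    [0.6, 0.5, 9.3, 0, 0, 0, 1],
    [0.6, 0.5, 9.7, 0, 0, 0, 1]
  ]
}}

```text
clock: 6.75
position: [0.4456, 0.0077, 0.0395]
tool_rot: [-3.141, -0.004, -3.105]
force: [-0.0, 1.1, 0.4]
grip_width: 0.0852
finger_force: 0.0
```

Call:
{"api": "play_rows", "payload": {
  "motion": [
    [0, 0, 0, 0, 0, 0, -1],
    [0, 0, 0, 0, 0, 0, -1],
    [0, 0, 0, 0, 0, 0, -1],
    [0, 0, 0, 0, 0, 0, -1],
    [0, 0, 0, 0, 0, 0, -1]
  ]
}}

```text
clock: 7.25
position: [0.4476, 0.0078, 0.0423]
tool_rot: [3.142, 0.001, -3.106]
force: [-0.9, -1.6, 7.4]
grip_width: 0.0444
finger_force: 60.4
```

Call:
{"api": "play_rows", "payload": {
  "motion": [
    [0, 0, -1, 0, 0, 0, -1],
    [0, 0, -2.5, 0, 0, 0, -1],
    [0, 0, -4, 0, 0, 0, -1],
    [0, 0, -5.5, 0, 0, 0, -1],
    [0, 0, -6, 0, 0, 0, -1]
  ]
}}

```text
clock: 7.75
position: [0.4477, 0.0079, 0.1034]
tool_rot: [3.141, 0.002, -3.106]
force: [-0.4, -0.1, -4.2]
grip_width: 0.0444
finger_force: 62.3
```

```bash
python3 - <<'E'
from h import *
plan([("over1",.52,-.11,.102,180),("over",.588,-.2345,.102,180),("down",.588,-.2345,.047,180)])
E
```

```text
t 7.75 p [0.4477 0.0079 0.1034] rot [ 3.141e+00  2.000e-03 -3.106e+00] w 0.0444
over1 [-6.8, -12.0, 0.1] [0.0, 0.0, 0.04] max 13.793114224133722 2.291831180523293
over [-6.8, -12.5, 0.1] [0.0, 0.0, -0.0] max 14.230249470757707 0.0
down [-0.0, 0.0, 5.5] [0.0, 0.0, -0.0] max 5.5 0.0
```

Call:
{"api": "play_rows", "payload": {
  "motion": [
    [-1, -1.8, 0, 0, 0, 0, -1],
    [-2.4, -4.2, 0, 0, 0, 0.01, -1],
    [-3.9, -6.8, 0, 0, 0, 0.02, -1],
    [-5.4, -9.4, 0, 0, 0, 0.03, -1],
    [-6.8, -12, 0, 0, 0, 0.04, -1]
  ]
}}

```text
clock: 8.25
position: [0.5198, -0.1106, 0.1016]
tool_rot: [3.141, -0.0, 3.138]
force: [0.3, 0.1, -2.8]
grip_width: 0.0443
finger_force: 62.3
```

Call:
{"api": "play_rows", "payload": {
  "motion": [
    [-1.5, -2.6, 0, 0, 0, 0, -1],
    [-3, -5.4, 0, 0, 0, 0, -1],
    [-4.5, -8.2, 0, 0, 0, 0, -1],
    [-6, -11, 0, 0, 0, 0, -1],
    [-6.8, -12.5, 0, 0, 0, 0, -1]
  ]
}}

```text
clock: 8.75
position: [0.5873, -0.2375, 0.1014]
tool_rot: [-3.141, 0.0, 3.136]
force: [0.7, 0.3, -3.6]
grip_width: 0.0445
finger_force: 62.1
```

Call:
{"api": "play_rows", "payload": {
  "motion": [
    [0, 0, 0, 0, 0, 0, -1],
    [0, 0, 0.8, 0, 0, 0, -1],
    [0, 0, 2, 0, 0, 0, -1],
    [0, 0, 3.2, 0, 0, 0, -1],
    [0, 0, 4, 0, 0, 0, -1]
  ]
}}

```text
clock: 9.25
position: [0.5863, -0.234, 0.0598]
tool_rot: [3.141, -0.002, 3.139]
force: [0.1, 0.7, -4.0]
grip_width: 0.0444
finger_force: 62.3
```

```bash
python3 - <<'E'
from h import *
plan([("down",.588,-.2345,.0468,180)])
E
```

```text
t 9.25 p [ 0.5863 -0.234   0.0598] rot [ 3.141e+00 -2.000e-03  3.139e+00] w 0.0444
down [-0.2, -0.1, 1.3] [0.0, -0.0, -0.0] max 1.319090595827292 0.0
```

Call:
{"api": "play_rows", "payload": {
  "motion": [
    [-0.1, 0, 0.3, 0, 0, 0, -1],
    [-0.2, 0, 0.7, 0, 0, 0, -1],
    [-0.2, 0, 1, 0, 0, 0, -1],
    [-0.2, 0, 1.2, 0, 0, 0, -1],
    [-0.2, 0, 1.3, 0, 0, 0, -1]
  ]
}}

```text
clock: 9.75
position: [0.589, -0.2349, 0.0485]
tool_rot: [-3.142, 0.0, 3.138]
force: [0.4, 0.5, -3.4]
grip_width: 0.0445
finger_force: 62.3
```

Call:
{"api": "play_rows", "payload": {
  "motion": [
    [0, 0, 0, 0, 0, 0, -1],
    [0, 0, 0, 0, 0, 0, -1],
    [0, 0, 0.1, 0, 0, 0, -1],
    [0, 0, 0.1, 0, 0, 0, -1],
    [0, 0, 0.1, 0, 0, 0, -1]
  ]
}}

```text
clock: 10.25
position: [0.5889, -0.2349, 0.0475]
tool_rot: [-3.142, 0.0, 3.138]
force: [0.2, 0.2, -3.6]
grip_width: 0.0442
finger_force: 62.3
```

Call:
{"api": "play_rows", "payload": {
  "motion": [
    [0, 0, 0.1, 0, 0, 0, -1],
    [0, 0, 0.1, 0, 0, 0, -1],
    [0, 0, 0.2, 0, 0, 0, -1],
    [0, 0, 0.2, 0, 0, 0, -1],
    [0, 0, 0.2, 0, 0, 0, -1]
  ]
}}

```text
clock: 10.75
position: [0.589, -0.235, 0.0463]
tool_rot: [-3.141, 0.0, 3.138]
force: [-3.9, 2.4, 11.2]
grip_width: 0.0448
finger_force: 63.8
```

On the floor. I'll release, rise and head for two_pole_b.

Call:
{"api": "play_rows", "payload": {
  "motion": [
    [0, 0, 0, 0, 0, 0, 0.3],
    [0, 0, 0, 0, 0, 0, 0.4],
    [0, 0, 0, 0, 0, 0, 0.5],
    [0, 0, -0.5, 0, 0, 0, 0.5],
    [0, 0, -2, 0, 0, 0, 0.5]
  ]
}}

```text
clock: 11.25
position: [0.5883, -0.2346, 0.0651]
tool_rot: [3.141, -0.002, 3.138]
force: [0.1, -0.0, 0.7]
grip_width: 0.0643
finger_force: 0.0
```

Call:
{"api": "play_rows", "payload": {
  "motion": [
    [0, 0, -2, 0, 0, 0, 0.6],
    [0, 0, -5, 0, 0, 0, 0.8],
    [0, 0, -7, 0, 0, 0, 1],
    [0, 0, -8, 0, 0, 0, 1],
    [0, 0, -8, 0, 0, 0, 1]
  ]
}}

```text
clock: 11.75
position: [0.5896, -0.2351, 0.1473]
tool_rot: [-3.141, 0.003, 3.138]
force: [-0.1, -0.1, 0.2]
grip_width: 0.0856
finger_force: 0.0
```

```bash
python3 - <<'E'
from h import *
plan([("over1",.50,-.22,.14,152),("over",.429,-.204,.13,128.2),("down",.429,-.204,.033,None)])
E
```

```text
t 11.75 p [ 0.5896 -0.2351  0.1473] rot [-3.141e+00  3.000e-03  3.138e+00] w 0.0856
over1 [9.0, 1.5, 0.7] [-0.0, 0.0, 0.48] max 9.150956234186676 27.501974166279513
over [7.0, -1.9, 1.0] [0.0, 0.0, 0.42] max 7.321885003194191 24.064227395494576
down [0.0, -0.0, 9.7] [0.0, 0.0, 0.0] max 9.7 0.0
```

Call:
{"api": "play_rows", "payload": {
  "motion": [
    [1.8, 0.3, 0.1, 0, 0, 0.1, 1],
    [3.6, 0.6, 0.2, 0, 0, 0.2, 1],
    [5.4, 0.9, 0.4, 0, 0, 0.3, 1],
    [7.2, 1.2, 0.6, 0, 0, 0.4, 1],
    [9, 1.5, 0.7, 0, 0, 0.48, 1]
  ]
}}

```text
clock: 12.25
position: [0.4977, -0.2192, 0.1375]
tool_rot: [-3.141, -0.002, 2.654]
force: [-0.4, 0.5, -0.4]
grip_width: 0.0851
finger_force: 0.0
```

Call:
{"api": "play_rows", "payload": {
  "motion": [
    [1.4, -0.4, 0.2, 0, 0, 0.09, 1],
    [2.8, -0.8, 0.4, 0, 0, 0.18, 1],
    [4.2, -1.2, 0.6, 0, 0, 0.27, 1],
    [5.6, -1.6, 0.8, 0, 0, 0.35, 1],
    [7, -1.9, 1, 0, 0, 0.42, 1]
  ]
}}

```text
clock: 12.75
position: [0.4271, -0.2036, 0.1277]
tool_rot: [-3.141, -0.001, 2.234]
force: [-0.2, -0.1, -0.4]
grip_width: 0.0852
finger_force: 0.0
```

```bash
python3 - <<'E'
from h import *
plan([("down",.429,-.204,.033,128.2)])
im,d=viewer.grab_frame("wrist");cv2.imwrite("pics/w4.png",im[:,:,::-1])
E
```

```text
t 12.75 p [ 0.4271 -0.2036  0.1277] rot [-3.141e+00 -1.000e-03  2.234e+00] w 0.0852
down [-0.2, 0.1, 9.5] [-0.0, -0.0, -0.0] max 9.50263121456368 0.0
```

View pics/w4.png

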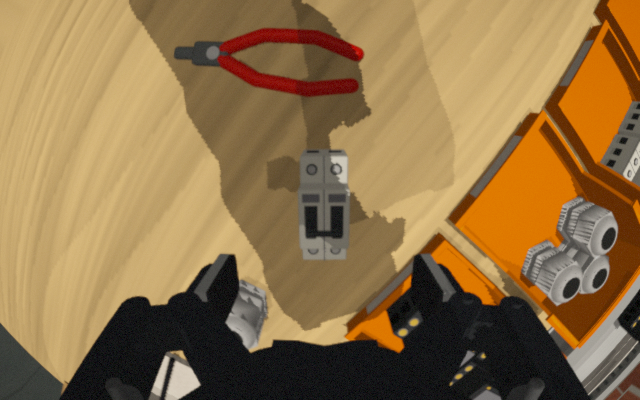

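The breaker at (324,205) is centred and square between the fingers. The gland at (245,310) is well clear on the far side.

Call:
{"api": "play_rows", "payload": {
  "motion": [
    [-0.1, 0, 2, 0, 0, 0, 1],
    [-0.1, 0, 5, 0, 0, 0, 1],
    [-0.1, 0, 8, 0, 0, 0, 1],
    [-0.1, 0, 9.2, 0, 0, 0, 1],
    [-0.1, 0, 9.6, 0, 0, 0, 1]
  ]
}}

```text
clock: 13.3
position: [0.4281, -0.2044, 0.0313]
tool_rot: [-3.14, -0.002, 2.238]
force: [0.1, -0.3, -0.1]
grip_width: 0.0858
finger_force: 0.0
```

Call:
{"api": "play_rows", "payload": {
  "motion": [
    [0, 0, 0, 0, 0, 0, -1],
    [0, 0, 0, 0, 0, 0, -1],
    [0, 0, 0, 0, 0, 0, -1],
    [0, 0, 0, 0, 0, 0, -1],
    [0, 0, 0, 0, 0, 0, -1]
  ]
}}

```text
clock: 13.8
position: [0.4293, -0.2047, 0.0334]
tool_rot: [3.141, 0.001, 2.238]
force: [-2.7, 0.6, 9.9]
grip_width: 0.035
finger_force: 58.5
```

Call:
{"api": "play_rows", "payload": {
  "motion": [
    [0, 0, -1, 0, 0, 0, -1],
    [0, 0, -2.5, 0, 0, 0, -1],
    [0, 0, -4, 0, 0, 0, -1],
    [0, 0, -5.5, 0, 0, 0, -1],
    [0, 0, -6, 0, 0, 0, -1]
  ]
}}

```text
clock: 14.3
position: [0.4294, -0.2047, 0.0943]
tool_rot: [3.14, 0.002, 2.238]
force: [0.0, -0.5, -2.9]
grip_width: 0.035
finger_force: 60.7
```

```bash
python3 - <<'E'
from h import *
plan([("o1",.46,-.01,.095,150),("o2",.52,.15,.095,175),("o3",.588,.203,.095,180),("down",.588,.203,.05,180)])
E
```

```text
t 14.3 p [ 0.4294 -0.2047  0.0943] rot [3.140e+00 2.000e-03 2.238e+00] w 0.035
o1 [13.4, 14.5, -0.1] [0.0, 0.0, -0.38] max 19.743859805012796 21.772396214971284
o2 [2.8, 16.8, 0.0] [0.0, 0.0, -0.44] max 17.031735084835017 25.21014298575622
o3 [-6.3, 5.9, 0.0] [-0.0, 0.0, -0.08] max 8.631338250816034 4.583662361046586
down [-0.0, -0.0, 4.5] [-0.0, 0.0, -0.0] max 4.5 0.0
```

Call:
{"api": "play_rows", "payload": {
  "motion": [
    [2, 2.2, 0, 0, 0, -0.06, -1],
    [5, 5.4, 0, 0, 0, -0.14, -1],
    [8, 8.7, 0, 0, 0, -0.23, -1],
    [11, 12, 0, 0, 0, -0.31, -1],
    [13.4, 14.5, 0, 0, 0, -0.38, -1]
  ]
}}

```text
clock: 14.8
position: [0.46, -0.0069, 0.0926]
tool_rot: [3.141, -0.0, 2.623]
force: [0.3, 0.2, -2.2]
grip_width: 0.0352
finger_force: 60.6
```

Call:
{"api": "play_rows", "payload": {
  "motion": [
    [0.6, 3.6, 0, 0, 0, -0.09, -1],
    [1.2, 7.2, 0, 0, 0, -0.18, -1],
    [1.8, 10.8, 0, 0, 0, -0.27, -1],
    [2.4, 14.2, 0, 0, 0, -0.36, -1],
    [2.8, 16.8, 0, 0, 0, -0.44, -1]
  ]
}}

```text
clock: 15.3
position: [0.5199, 0.1522, 0.0926]
tool_rot: [3.141, 0.0, 3.063]
force: [0.5, -0.1, -1.8]
grip_width: 0.035
finger_force: 60.6
```

Call:
{"api": "play_rows", "payload": {
  "motion": [
    [-1.5, 1.4, 0, 0, 0, -0.02, -1],
    [-3.2, 3, 0, 0, 0, -0.04, -1],
    [-5, 4.6, 0, 0, 0, -0.06, -1],
    [-6.3, 5.9, 0, 0, 0, -0.08, -1],
    [-6.3, 5.9, 0, 0, 0, -0.08, -1]
  ]
}}

```text
clock: 15.8
position: [0.5884, 0.2051, 0.0923]
tool_rot: [3.141, 0.001, 3.14]
force: [-0.2, 0.5, -1.5]
grip_width: 0.0352
finger_force: 60.7
```

```bash
python3 - <<'E'
from h import *
plan([("down",.588,.203,.040,180)])
E
```

```text
t 15.8 p [0.5884 0.2051 0.0923] rot [3.141e+00 1.000e-03 3.140e+00] w 0.0352
down [0.0, -0.2, 5.2] [0.0, 0.0, -0.0] max 5.203844732503075 0.0
```

Call:
{"api": "play_rows", "payload": {
  "motion": [
    [0, -0.2, 1, 0, 0, 0, -1],
    [0, -0.2, 2.3, 0, 0, 0, -1],
    [0, -0.2, 3.6, 0, 0, 0, -1],
    [0, -0.2, 4.7, 0, 0, 0, -1],
    [0, -0.2, 5.1, 0, 0, 0, -1]
  ]
}}

```text
clock: 16.3
position: [0.5865, 0.201, 0.0397]
tool_rot: [-3.141, -0.002, 3.138]
force: [0.2, -0.2, -2.4]
grip_width: 0.0354
finger_force: 60.7
```

Call:
{"api": "play_rows", "payload": {
  "motion": [
    [0, 0, 0, 0, 0, 0, -1],
    [0, 0, 0, 0, 0, 0, -1],
    [0, 0, 0.1, 0, 0, 0, -1],
    [0, 0, 0.2, 0, 0, 0, -1],
    [0, 0, 0.2, 0, 0, 0, -1]
  ]
}}

```text
clock: 16.8
position: [0.5874, 0.2014, 0.0396]
tool_rot: [3.141, 0.0, 3.138]
force: [0.8, -0.1, -2.7]
grip_width: 0.0355
finger_force: 60.7
```

Call:
{"api": "play_rows", "payload": {
  "motion": [
    [0, 0, 0, 0, 0, 0, -1],
    [0, 0, 0.1, 0, 0, 0, -1],
    [0, 0, 0.2, 0, 0, 0, -1],
    [0, 0, 0.2, 0, 0, 0, -1],
    [0, 0, 0.2, 0, 0, 0, -1]
  ]
}}

```text
clock: 17.3
position: [0.5874, 0.2014, 0.0376]
tool_rot: [-3.142, 0.0, 3.138]
force: [-0.6, -0.6, 0.2]
grip_width: 0.0353
finger_force: 60.9
```

Touching the floor, so I release.

Call:
{"api": "play_rows", "payload": {
  "motion": [
    [0, 0, 0, 0, 0, 0, 0.1],
    [0, 0, 0, 0, 0, 0, 0.15],
    [0, 0, 0, 0, 0, 0, 0.2],
    [0, 0, -0.5, 0, 0, 0, 0.2],
    [0, 0, -2, 0, 0, 0, 0.2]
  ]
}}

```text
clock: 17.8
position: [0.5866, 0.2012, 0.0572]
tool_rot: [-3.141, -0.002, 3.138]
force: [-0.0, 0.2, 0.2]
grip_width: 0.0514
finger_force: 0.0
```

Call:
{"api": "play_rows", "payload": {
  "motion": [
    [0, 0, -2, 0, 0, 0, 0.2],
    [0, 0, -5, 0, 0, 0, 0.2],
    [0, 0, -8, 0, 0, 0, 1],
    [0, 0, -10, 0, 0, 0, 1],
    [0, 0, -10, 0, 0, 0, 1]
  ]
}}

```text
clock: 18.3
position: [0.5889, 0.2019, 0.1618]
tool_rot: [3.139, 0.005, 3.138]
force: [-0.3, 0.6, 0.4]
grip_width: 0.0853
finger_force: 0.0
```

```bash
python3 - <<'E'
from h import *
# gland: flat normals at 38 deg mod 60 -> length dir = 128,8,68 mod 180
plan([("o1",.53,.02,.16,180),("o2",.48,-.19,.15,187),("o3",.4345,-.3475,.13,188.5),("down",.4345,-.3475,.02,None)])
im,d=viewer.grab_frame("scene");cv2.imwrite("pics/s5.png",cv2.resize(im[130:290,150:500,::-1],(780,357)))
E
```

```text
t 18.3 p [0.5889 0.2019 0.1618] rot [3.139 0.005 3.138] w 0.0853
o1 [5.8, -18.2, 0.1] [0.0, 0.01, -0.0] max 19.102094126037596 0.5729577951308232
o2 [4.9, -21.0, 1.0] [0.0, -0.0, -0.13] max 21.587264764207625 7.448451336700702
o3 [6.5, -15.1, 2.0] [0.0, -0.0, -0.02] max 16.5607970822663 1.1459155902616465
down [-0.0, -0.0, 11.0] [0.0, 0.0, 0.0] max 11.0 0.0
```

View pics/s5.png

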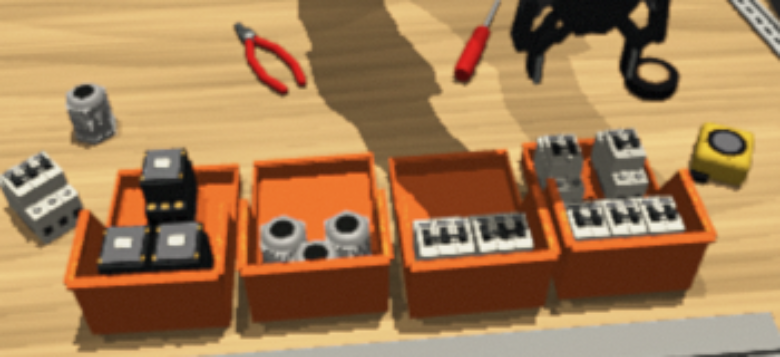

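Both two-poles at (560,165) and (620,163), and the contactor at (168,185), stand upright in their bins. Next is the gland.

Call:
{"api": "play_rows", "payload": {
  "motion": [
    [1.2, -3.6, 0, 0, 0, 0, 1],
    [2.4, -7.4, 0, 0, 0, 0, 1],
    [3.5, -11.2, 0, 0, 0, 0, 1],
    [4.7, -15, 0, 0, 0, 0, 1],
    [5.8, -18.2, 0, 0, 0, 0, 1]
  ]
}}

```text
clock: 18.85
position: [0.5275, 0.0176, 0.1574]
tool_rot: [-3.141, -0.001, 3.137]
force: [0.2, -0.4, -0.4]
grip_width: 0.0855
finger_force: 0.0
```

Call:
{"api": "play_rows", "payload": {
  "motion": [
    [1, -4.2, 0.2, 0, 0, -0.02, 1],
    [2, -8.4, 0.4, 0, 0, -0.05, 1],
    [3, -12.6, 0.6, 0, 0, -0.08, 1],
    [4, -16.8, 0.8, 0, 0, -0.1, 1],
    [4.9, -21, 1, 0, 0, -0.13, 1]
  ]
}}

```text
clock: 19.35
position: [0.4778, -0.1917, 0.1474]
tool_rot: [3.141, -0.001, -3.014]
force: [1.2, -0.1, 0.0]
grip_width: 0.0853
finger_force: 0.0
```

Call:
{"api": "play_rows", "payload": {
  "motion": [
    [1.4, -3.3, 0.4, 0, 0, -0.01, 1],
    [2.8, -6.6, 0.8, 0, 0, -0.02, 1],
    [4.2, -10, 1.2, 0, 0, -0.02, 1],
    [5.6, -13.2, 1.6, 0, 0, -0.02, 1],
    [6.5, -15.1, 2, 0, 0, -0.02, 1]
  ]
}}

```text
clock: 19.85
position: [0.4318, -0.3507, 0.1272]
tool_rot: [-3.141, -0.001, -2.998]
force: [-0.8, -0.1, 0.2]
grip_width: 0.0855
finger_force: 0.0
```

```bash
python3 - <<'E'
from h import *
plan([("down",.4345,-.3475,.02,188.5)])
im,d=viewer.grab_frame("wrist");cv2.imwrite("pics/w6.png",im[:,:,::-1])
E
```

```text
t 19.85 p [ 0.4318 -0.3507  0.1272] rot [-3.141e+00 -1.000e-03 -2.998e+00] w 0.0855
down [-0.3, 0.3, 10.7] [-0.0, -0.0, -0.0] max 10.708407911543153 0.0
```

View pics/w6.png

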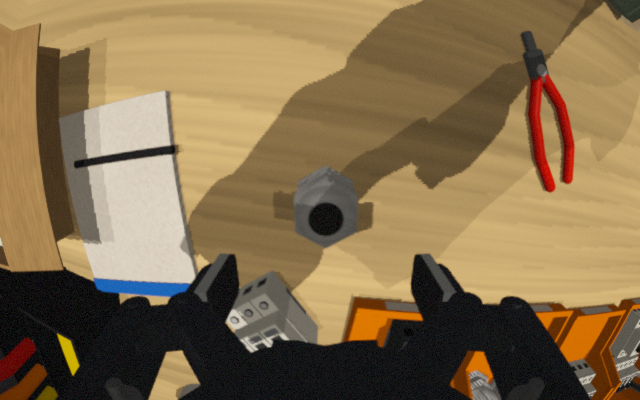

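The gland at (325,210) has its flats facing left and right, square to the fingers, and is centred.

Call:
{"api": "play_rows", "payload": {
  "motion": [
    [-0.2, 0.1, 2, 0, 0, 0, 1],
    [-0.2, 0.1, 5, 0, 0, 0, 1],
    [-0.2, 0.1, 8, 0, 0, 0, 1],
    [-0.2, 0.1, 10, 0, 0, 0, 1],
    [-0.2, 0.1, 10.7, 0, 0, 0, 1]
  ]
}}

```text
clock: 20.4
position: [0.4342, -0.3459, 0.0186]
tool_rot: [3.139, -0.002, -2.995]
force: [0.7, 0.8, 0.1]
grip_width: 0.0856
finger_force: 0.0
```

Call:
{"api": "play_rows", "payload": {
  "motion": [
    [0, 0, 0, 0, 0, 0, -1],
    [0, 0, 0, 0, 0, 0, -1],
    [0, 0, 0, 0, 0, 0, -1],
    [0, 0, 0, 0, 0, 0, -1],
    [0, 0, 0, 0, 0, 0, -1]
  ]
}}

```text
clock: 20.9
position: [0.4358, -0.3473, 0.0219]
tool_rot: [-3.14, 0.001, -2.996]
force: [-0.9, 0.5, 6.7]
grip_width: 0.045
finger_force: 61.5
```

Call:
{"api": "play_rows", "payload": {
  "motion": [
    [0, 0, -1, 0, 0, 0, -1],
    [0, 0, -2.5, 0, 0, 0, -1],
    [0, 0, -4, 0, 0, 0, -1],
    [0, 0, -5.5, 0, 0, 0, -1],
    [0, 0, -6, 0, 0, 0, -1]
  ]
}}

```text
clock: 21.4
position: [0.436, -0.3475, 0.0831]
tool_rot: [-3.14, 0.002, -2.996]
force: [0.7, 0.2, -3.4]
grip_width: 0.0456
finger_force: 61.6
```

```bash
python3 - <<'E'
from h import *
z=observe()["position"][2]
plan([("o1",.47,-.20,z,184),("o2",.53,-.11,z,180),("o3",.586,-.0777,z,180)])
E
```

```text
t 21.4 p [ 0.436  -0.3475  0.0831] rot [-3.140e+00  2.000e-03 -2.996e+00] w 0.0456
o1 [-5.5, 14.1, -0.0] [-0.0, 0.0, 0.08] max 15.134728276384747 4.583662361046586
o2 [-6.6, 8.6, -0.0] [-0.0, 0.0, 0.07] max 10.840664186294122 4.010704565915763
o3 [-5.6, 3.2, -0.0] [-0.0, 0.0, -0.0] max 6.449806198638839 0.0
```

Call:
{"api": "play_rows", "payload": {
  "motion": [
    [-0.9, 2.2, 0, 0, 0, 0.02, -1],
    [-2, 5.2, 0, 0, 0, 0.03, -1],
    [-3.2, 8.2, 0, 0, 0, 0.05, -1],
    [-4.4, 11.2, 0, 0, 0, 0.07, -1],
    [-5.5, 14.1, 0, 0, 0, 0.08, -1]
  ]
}}

```text
clock: 21.9
position: [0.4694, -0.198, 0.081]
tool_rot: [-3.142, 0.001, -3.076]
force: [-0.0, 0.0, -1.5]
grip_width: 0.045
finger_force: 61.7
```

Call:
{"api": "play_rows", "payload": {
  "motion": [
    [-1.3, 1.7, 0, 0, 0, 0.02, -1],
    [-2.6, 3.4, 0, 0, 0, 0.03, -1],
    [-3.9, 5.1, 0, 0, 0, 0.05, -1],
    [-5.2, 6.8, 0, 0, 0, 0.06, -1],
    [-6.6, 8.6, 0, 0, 0, 0.07, -1]
  ]
}}

```text
clock: 22.4
position: [0.5297, -0.1085, 0.081]
tool_rot: [-3.142, 0.0, 3.137]
force: [-0.2, -0.5, -2.0]
grip_width: 0.0451
finger_force: 61.8
```

Call:
{"api": "play_rows", "payload": {
  "motion": [
    [-1.4, 0.8, 0, 0, 0, 0, -1],
    [-2.9, 1.7, 0, 0, 0, 0, -1],
    [-4.4, 2.5, 0, 0, 0, 0, -1],
    [-5.6, 3.2, 0, 0, 0, 0, -1],
    [-5.6, 3.2, 0, 0, 0, 0, -1]
  ]
}}

```text
clock: 22.9
position: [0.5867, -0.0761, 0.0807]
tool_rot: [3.141, 0.001, 3.139]
force: [-0.4, 0.7, -2.1]
grip_width: 0.0453
finger_force: 61.8
```

```bash
python3 - <<'E'
from h import *
plan([("down",.586,-.0777,.028,180)])
E
```

```text
t 22.9 p [ 0.5867 -0.0761  0.0807] rot [3.141e+00 1.000e-03 3.139e+00] w 0.0453
down [0.1, -0.2, 5.3] [0.0, 0.0, -0.0] max 5.304714883949937 0.0
```

Call:
{"api": "play_rows", "payload": {
  "motion": [
    [0, -0.1, 1, 0, 0, 0, -1],
    [0, -0.1, 2.3, 0, 0, 0, -1],
    [0, -0.1, 3.6, 0, 0, 0, -1],
    [0, -0.1, 4.7, 0, 0, 0, -1],
    [0, -0.1, 5.2, 0, 0, 0, -1]
  ]
}}

```text
clock: 23.4
position: [0.5845, -0.0785, 0.0268]
tool_rot: [3.142, -0.002, 3.137]
force: [0.3, 0.1, -1.2]
grip_width: 0.0452
finger_force: 61.8
```

Call:
{"api": "play_rows", "payload": {
  "motion": [
    [0, 0, 0, 0, 0, 0, -1],
    [0, 0, 0.1, 0, 0, 0, -1],
    [0, 0, 0.2, 0, 0, 0, -1],
    [0, 0, 0.2, 0, 0, 0, -1],
    [0, 0, 0.2, 0, 0, 0, -1]
  ]
}}

```text
clock: 23.9
position: [0.5855, -0.0784, 0.0268]
tool_rot: [-3.142, 0.0, 3.138]
force: [0.0, 1.0, -1.9]
grip_width: 0.0449
finger_force: 61.8
```

Call:
{"api": "play_rows", "payload": {
  "motion": [
    [0, 0, 0, 0, 0, 0, -1],
    [0, 0, 0.1, 0, 0, 0, -1],
    [0, 0, 0.1, 0, 0, 0, -1],
    [0, 0, 0.1, 0, 0, 0, -1],
    [0, 0, 0.1, 0, 0, 0, -1]
  ]
}}

```text
clock: 24.4
position: [0.5855, -0.0785, 0.0259]
tool_rot: [-3.142, 0.0, 3.138]
force: [-0.8, 0.9, 5.7]
grip_width: 0.0452
finger_force: 62.4
```

Call:
{"api": "play_rows", "payload": {
  "motion": [
    [0, 0, 0, 0, 0, 0, 0.3],
    [0, 0, 0, 0, 0, 0, 0.4],
    [0, 0, 0, 0, 0, 0, 0.5],
    [0, 0, -0.5, 0, 0, 0, 0.5],
    [0, 0, -2, 0, 0, 0, 0.5]
  ]
}}

```text
clock: 24.9
position: [0.5847, -0.0783, 0.0453]
tool_rot: [3.142, -0.002, 3.138]
force: [-0.2, 0.4, 1.7]
grip_width: 0.0646
finger_force: 0.0
```

Call:
{"api": "play_rows", "payload": {
  "motion": [
    [0, 0, -2, 0, 0, 0, 0.6],
    [0, 0, -5, 0, 0, 0, 0.6],
    [0, 0, -8, 0, 0, 0, 1],
    [0, 0, -10.5, 0, 0, 0, 1],
    [0, 0, -11, 0, 0, 0, 1]
  ]
}}

```text
clock: 25.4
position: [0.5867, -0.0787, 0.1596]
tool_rot: [-3.141, 0.005, 3.137]
force: [0.1, 0.4, -1.2]
grip_width: 0.0851
finger_force: 0.0
```

```bash
python3 - <<'E'
from h import *
plan([("o1",.55,-.25,.16,200),("o2",.5665,-.382,.14,220),("down",.5665,-.382,.033,None)])
E
```

```text
t 25.4 p [ 0.5867 -0.0787  0.1596] rot [-3.141  0.005  3.137] w 0.0851
o1 [3.6, -17.1, -0.1] [-0.0, 0.0, -0.35] max 17.47512517837855 20.05352282957881
o2 [2.9, -13.0, 2.1] [-0.0, 0.0, -0.35] max 13.484064669082539 20.05352282957881
down [0.1, 0.0, 10.7] [0.0, 0.0, 0.0] max 10.700467279516348 0.0
```

Call:
{"api": "play_rows", "payload": {
  "motion": [
    [0.7, -3.4, 0, 0, 0, -0.07, 1],
    [1.4, -6.8, 0, 0, 0, -0.14, 1],
    [2.1, -10.2, 0, 0, 0, -0.21, 1],
    [2.8, -13.6, 0, 0, 0, -0.28, 1],
    [3.6, -17.1, 0, 0, 0, -0.35, 1]
  ]
}}

```text
clock: 25.9
position: [0.5482, -0.2504, 0.1559]
tool_rot: [-3.142, 0.0, -2.792]
force: [0.4, 0.3, 0.6]
grip_width: 0.0854
finger_force: 0.0
```

Call:
{"api": "play_rows", "payload": {
  "motion": [
    [0.6, -2.6, 0.4, 0, 0, -0.07, 1],
    [1.2, -5.2, 0.8, 0, 0, -0.14, 1],
    [1.8, -7.8, 1.2, 0, 0, -0.21, 1],
    [2.4, -10.4, 1.6, 0, 0, -0.28, 1],
    [2.9, -13, 2.1, 0, 0, -0.35, 1]
  ]
}}

```text
clock: 26.4
position: [0.5656, -0.3813, 0.1353]
tool_rot: [-3.141, -0.001, -2.445]
force: [-0.2, 0.4, -1.5]
grip_width: 0.085
finger_force: 0.0
```

```bash
python3 - <<'E'
from h import *
plan([("down",.5665,-.382,.033,220)])
im,d=viewer.grab_frame("wrist");cv2.imwrite("pics/w7.png",im[:,:,::-1])
E
```

```text
t 26.4 p [ 0.5656 -0.3813  0.1353] rot [-3.141e+00 -1.000e-03 -2.445e+00] w 0.085
down [-0.0, -0.1, 10.2] [-0.0, -0.0, -0.0] max 10.200490184299968 0.0
```

View pics/w7.png

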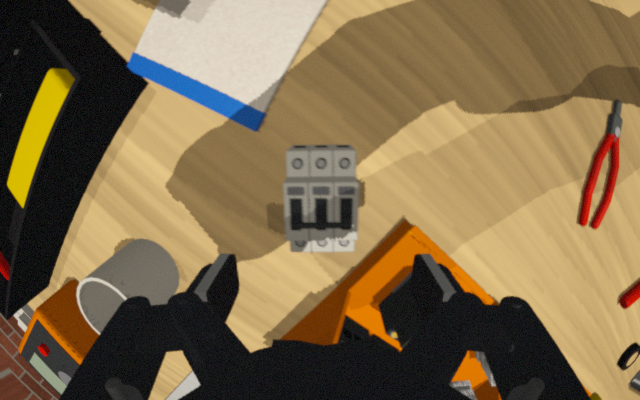

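The three-pole at (321,200) is square and centred between the fingers.

Call:
{"api": "play_rows", "payload": {
  "motion": [
    [0, -0.1, 2, 0, 0, 0, 1],
    [0, -0.1, 5, 0, 0, 0, 1],
    [0, -0.1, 8, 0, 0, 0, 1],
    [0, -0.1, 9.6, 0, 0, 0, 1],
    [0, -0.1, 10.2, 0, 0, 0, 1]
  ]
}}

```text
clock: 26.95
position: [0.5653, -0.3807, 0.0312]
tool_rot: [3.139, -0.001, -2.447]
force: [-0.8, 0.0, 0.0]
grip_width: 0.0852
finger_force: 0.0
```

Call:
{"api": "play_rows", "payload": {
  "motion": [
    [0, 0, 0, 0, 0, 0, -1],
    [0, 0, 0, 0, 0, 0, -1],
    [0, 0, 0, 0, 0, 0, -1],
    [0, 0, 0, 0, 0, 0, -1],
    [0, 0, 0, 0, 0, 0, -1]
  ]
}}

```text
clock: 27.45
position: [0.5669, -0.3816, 0.0343]
tool_rot: [-3.14, 0.0, -2.448]
force: [0.5, -0.8, 7.2]
grip_width: 0.0531
finger_force: 64.4
```

Call:
{"api": "play_rows", "payload": {
  "motion": [
    [0, 0, -1.5, 0, 0, 0, -1],
    [0, 0, -4, 0, 0, 0, -1],
    [0, 0, -7, 0, 0, 0, -1],
    [0, 0, -10, 0, 0, 0, -1],
    [0, 0, -12, 0, 0, 0, -1]
  ]
}}

```text
clock: 27.95
position: [0.5664, -0.3814, 0.1562]
tool_rot: [-3.14, 0.0, -2.448]
force: [0.8, 0.1, -4.6]
grip_width: 0.0533
finger_force: 64.4
```

```bash
python3 - <<'E'
from h import *
z=observe()["position"][2]
plan([("o1",.57,-.23,z,205),("o2",.58,-.07,z,185),("o3",.597,.0812,z,180),("down",.597,.0812,.05,180)])
E
```

```text
t 27.95 p [ 0.5664 -0.3814  0.1562] rot [-3.14   0.    -2.448] w 0.0533
o1 [-10.0, 11.4, -0.0] [-0.0, 0.0, 0.26] max 15.164432069813891 14.896902673401405
o2 [-7.6, 14.1, -0.0] [-0.0, 0.0, 0.35] max 16.017802595861895 20.05352282957881
o3 [-3.0, 14.9, -0.1] [-0.0, 0.0, 0.08] max 15.199342091024862 4.583662361046586
down [0.1, 0.0, 10.7] [-0.0, 0.0, 0.0] max 10.700467279516348 0.0
```

Underside at about 122 mm, above the contactor (89) and gland (68).

Call:
{"api": "play_rows", "payload": {
  "motion": [
    [-1.5, 1.7, 0, 0, 0, 0.04, -1],
    [-3.6, 4.1, 0, 0, 0, 0.09, -1],
    [-5.8, 6.6, 0, 0, 0, 0.15, -1],
    [-8, 9.1, 0, 0, 0, 0.21, -1],
    [-10, 11.4, 0, 0, 0, 0.26, -1]
  ]
}}

```text
clock: 28.45
position: [0.5698, -0.2279, 0.1539]
tool_rot: [-3.141, 0.0, -2.71]
force: [0.1, 0.9, -4.3]
grip_width: 0.0533
finger_force: 64.5
```

Call:
{"api": "play_rows", "payload": {
  "motion": [
    [-1.5, 2.8, 0, 0, 0, 0.07, -1],
    [-3, 5.6, 0, 0, 0, 0.14, -1],
    [-4.6, 8.5, 0, 0, 0, 0.21, -1],
    [-6.1, 11.3, 0, 0, 0, 0.28, -1],
    [-7.6, 14.1, 0, 0, 0, 0.35, -1]
  ]
}}

```text
clock: 28.95
position: [0.5796, -0.0683, 0.1539]
tool_rot: [-3.141, 0.0, -3.06]
force: [1.7, -0.1, -4.3]
grip_width: 0.0527
finger_force: 64.5
```

Call:
{"api": "play_rows", "payload": {
  "motion": [
    [-0.6, 3, 0, 0, 0, 0.02, -1],
    [-1.3, 6.6, 0, 0, 0, 0.04, -1],
    [-2, 10, 0, 0, 0, 0.06, -1],
    [-2.7, 13.4, 0, 0, 0, 0.08, -1],
    [-3, 14.9, 0, 0, 0, 0.08, -1]
  ]
}}

```text
clock: 29.45
position: [0.597, 0.0854, 0.154]
tool_rot: [3.14, 0.001, -3.135]
force: [-0.8, 0.1, -3.8]
grip_width: 0.0535
finger_force: 64.5
```

```bash
python3 - <<'E'
from h import *
plan([("down",.597,.0812,.05,180)])
E
```

```text
t 29.45 p [0.597  0.0854 0.154 ] rot [ 3.140e+00  1.000e-03 -3.135e+00] w 0.0535
down [0.0, -0.4, 10.4] [0.0, 0.0, 0.01] max 10.40768946500615 0.5729577951308232
```

Call:
{"api": "play_rows", "payload": {
  "motion": [
    [0, -0.2, 2, 0, 0, 0, -1],
    [0, -0.2, 4.5, 0, 0, 0, -1],
    [0, -0.2, 7, 0, 0, 0, -1],
    [0, -0.2, 9, 0, 0, 0, -1],
    [0, -0.2, 10, 0, 0, 0, -1]
  ]
}}

```text
clock: 29.95
position: [0.5964, 0.079, 0.0519]
tool_rot: [-3.141, -0.002, -3.138]
force: [-0.9, -0.2, -3.9]
grip_width: 0.0533
finger_force: 64.3
```

Call:
{"api": "play_rows", "payload": {
  "motion": [
    [0, 0, 0.2, 0, 0, 0, -1],
    [0, 0, 0.5, 0, 0, 0, -1],
    [0, 0, 0.8, 0, 0, 0, -1],
    [0, 0, 1, 0, 0, 0, -1],
    [0, 0, 1, 0, 0, 0, -1]
  ]
}}

```text
clock: 30.45
position: [0.5971, 0.0793, 0.0428]
tool_rot: [3.141, -0.0, -3.138]
force: [0.6, 0.1, -4.2]
grip_width: 0.053
finger_force: 64.3
```

Call:
{"api": "play_rows", "payload": {
  "motion": [
    [0, 0, 0.1, 0, 0, 0, -1],
    [0, 0, 0.2, 0, 0, 0, -1],
    [0, 0, 0.3, 0, 0, 0, -1],
    [0, 0, 0.4, 0, 0, 0, -1],
    [0, 0, 0.4, 0, 0, 0, -1]
  ]
}}

```text
clock: 30.95
position: [0.5969, 0.0794, 0.0385]
tool_rot: [3.141, -0.001, -3.138]
force: [1.1, 0.1, -4.2]
grip_width: 0.0531
finger_force: 64.3
```

Call:
{"api": "play_rows", "payload": {
  "motion": [
    [0, 0, 0, 0, 0, 0, -1],
    [0, 0, 0, 0, 0, 0, -1],
    [0, 0, 0.1, 0, 0, 0, -1],
    [0, 0, 0.1, 0, 0, 0, -1],
    [0, 0, 0.1, 0, 0, 0, -1]
  ]
}}

```text
clock: 31.45
position: [0.5971, 0.0794, 0.0383]
tool_rot: [-3.142, -0.0, -3.138]
force: [-5.3, 0.0, 10.0]
grip_width: 0.0529
finger_force: 65.9
```

Call:
{"api": "play_rows", "payload": {
  "motion": [
    [0, 0, 0, 0, 0, 0, 0.5],
    [0, 0, 0, 0, 0, 0, 0.6],
    [0, 0, 0, 0, 0, 0, 0.7],
    [0, 0, -0.5, 0, 0, 0, 0.7],
    [0, 0, -2, 0, 0, 0, 0.7]
  ]
}}

```text
clock: 31.95
position: [0.5963, 0.0793, 0.0573]
tool_rot: [-3.141, -0.002, -3.137]
force: [0.1, -0.4, -0.0]
grip_width: 0.0727
finger_force: 0.0
```

Call:
{"api": "play_rows", "payload": {
  "motion": [
    [0, 0, -2, 0, 0, 0, 0.7],
    [0, 0, -5, 0, 0, 0, 0.7],
    [0, 0, -9, 0, 0, 0, 1],
    [0, 0, -13, 0, 0, 0, 1],
    [0, 0, -16, 0, 0, 0, 1]
  ]
}}

```text
clock: 32.45
position: [0.5974, 0.0795, 0.2215]
tool_rot: [3.141, 0.002, -3.137]
force: [1.3, -0.2, 0.1]
grip_width: 0.0855
finger_force: 0.0
```

Call:
{"api": "play_rows", "payload": {
  "motion": [
    [3, 0, 0, 0, 0, 0, 1],
    [6, 0, 0, 0, 0, 0, 1],
    [9, 0, 0, 0, 0, 0, 1],
    [11, 0, 0, 0, 0, 0, 1],
    [11, 0, 0, 0, 0, 0, 1]
  ]
}}

```text
clock: 32.95
position: [0.4852, 0.0788, 0.2191]
tool_rot: [-3.141, 0.0, -3.137]
force: [0.4, 0.1, 0.7]
grip_width: 0.0858
finger_force: 0.0
```

```bash
python3 - <<'E'
from h import *
print(observe()["clock"])
im,d=viewer.grab_frame("scene");cv2.imwrite("pics/s8.png",cv2.resize(im[130:290,150:500,::-1],(780,357)))
P=cloud("scene",d)
for k,x,y,zt in(("A",.587,.272,.079),("B",.587,.2014,.079),("T",.597,.079,.079),("C",.589,-.235,.089),("G",.5855,-.0785,.068)):
    q=P.reshape(-1,3);q=q[(abs(q[:,0]-x)<.03)&(abs(q[:,1]-y)<.02)&(q[:,2]>.05)]
    print(k,zt,np.round(np.percentile(q[:,2],[50,95]),4),np.round(q[:,:2].mean(0),3))
E
```

```text
32.95
A 0.079 [0.07   0.0796] [0.592 0.269]
B 0.079 [0.0703 0.0785] [0.594 0.199]
T 0.079 [0.0706 0.08  ] [0.604 0.079]
C 0.089 [0.0861 0.0899] [ 0.6   -0.235]
G 0.068 [0.0667 0.0701] [ 0.591 -0.078]
```

View pics/s8.png

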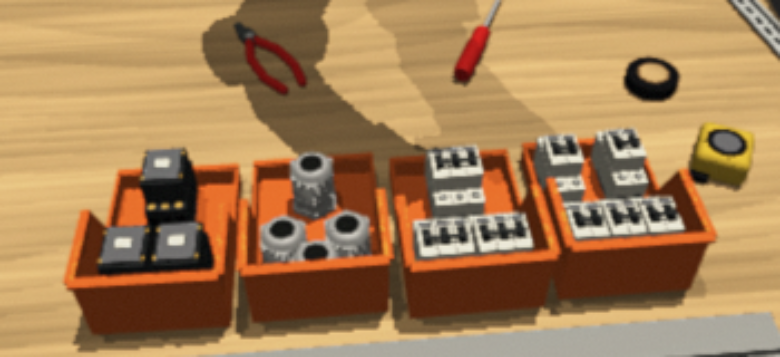

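All five parts stand upright on their bin floors: contactor (168,185), gland (312,185), three-pole (455,180), two-poles (560,165) and (620,160). The measured tops are at the expected heights.

```bash
python3 -c "
from workcell import bot
print(bot.job_done())"
```

```text
the job is handed in; nothing more can be done
None
```

All five parts are set down upright in the bins of their kind, and I handed the job in at about 33 s of the 109 s allowed; the hand-in returned no verdict.

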